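# Load the tape stands and lock the rolls with bayonet pins

## Robot

A 7-joint arm with a two-finger parallel gripper is mounted at the origin on a cart in front of the work surface, level with it; the furniture and walls round the work are solid. World frame = base frame: x ahead of the robot, y to its left, z up, the work surface at z = 0. Lengths are in m, angles in rad, forces in N, time in s.
With the tool pointing down it reaches from about 0.425 to 1.025 m from the base axis. Payload 9.4 kg.
Tool frame: the origin (TCP) lies at the very end of the fingers, on their centre line; the grasp point (between the pads) lies 19 mm behind it; z points along the fingers, y is the line along which they close (so a half turn about z gives the same grasp; the last joint's range is limited). The gripper opens to 85 mm and grips with 20 to 120 N. Pads are 22 mm wide; open, the fingers measure 114 mm over their backs; the gripper's body (76 mm by 85 mm) begins 54 mm behind the grasp point. The pads swing forward as they close: fully open they stand 13 mm farther back than shut.
Start: joints at [-1.334, 0.599, -0.003, 1.599, 0.002, 0.943, -0.08], TCP at [0.224, 0.69, 0.231] pointing down, gripper open.
Joint ranges: [-2.57, 2.57], [-0.35, 1.97], [-1.29, 1.29], [0.11, 2.56], [-1.05, 4.19], [0.11, 1.86], [-2.63, 2.63]. Speed limits (rad/s): [2.22, 2.22, 3.01, 3.01, 3.14, 3.14, 3.14].

## Interface

Orientations are given as a rotation vector (axis times angle).
In Python, from rig import arm gives the robot as it stands.
- The arm moves only by the shell command python3 -m handwheel 'ROWS' [OPENING] [FORCE]. ROWS is JSON, a list that holds one entry, the list of rows, each a list of 4 numbers: the shift along the tool's x, y, z in cm, then the turn about the tool's z in rad. In form: [[[dx, dy, dz, roll], ...]]. A call has 1 to 8 rows; each row is the pose to reach, as a shift and turn from the pose commanded when the call began, along the tool's axes at that moment; what a row does not reach only later rows make up. A row lasts 1/10 s, in which the tool goes at most 50 mm and 8.59 degrees, less where a joint would pass 70% of its speed; a pose out of reach is approached as far as the arm can. A call with a gripper value outside its range is refused whole. OPENING is the opening, from 0 (shut) to 1 (fully open), set as the call begins (- or left out, the last holds). The fingers move at their own pace and stop on an object; FORCE is the grip in N (left out, the last holds). Time passes only in rows, so rows that repeat a pose let the fingers close. It gives the time, the measured TCP pose, the force, the opening and the grip force at its end, in the units of the state.
- arm.get_state(): the state, without advancing time (a new reading comes with each control period).
- arm.grab_frame(name): name is "scene" or "top"; returns (picture, depth): 384x512x3 uint8, red, green, blue; 384x512 float32, m along the optical axis (not along the pixel's ray), 0 where there is no reading.
- arm.camera_model(name): a dict with "intrinsics" (3x3 intrinsics, pixels), "dist" ([k1, k2, p1, p2, k3] as OpenCV has them; the pictures are not rectified), "R" (3x3) and "t" (3): a world point X has camera coordinates R X + t. Camera axes: x right, y down, z forward; pixel columns grow to the right and rows downward; lengths in m; the calibration is good to about 2 mm. A picture is of the moment at which its call begins. camera_model takes no time and is no camera call.
- arm.hand_in(): hands the job in; it is judged then, once.
The state is a dict: "t": time; "q": joint angles; "joint_velocities": joint speeds; "joint_efforts": joint torques, N m; "position": TCP position; "orientation": TCP orientation; "contact_force": force on the tool from outside, world axes, zero at the start; "moment": the same for the moment, N m; "width": opening from 0.0 (shut) to 1.0 (fully open); "grasp_force": force on a finger pad.
Only numpy, scipy, OpenCV 4.12 (cv2) and the standard library are available. Lean on these libraries where they do the work, as an engineer would, in place of code of your own. Each camera call takes 0.05 s, during which the arm holds its last target. There are 200 camera calls.

## Task

Get the tape ready for the art lesson: lay each roll of tape that is there flat on the stand of its own colour, over the keyhole, put a locking pin from the rack down through its core into the stand, push it down against the spring and give it a quarter turn so that it stays locked, its bar square across the slot. Pins that are not needed stay standing in the rack; do not push the other things on the table about.

Things in the scene. Friction and masses are not known exactly. Their poses are not given: they have to be found in the camera images.
- roll_red: red roll of tape lying flat: a ring 60 mm across and 24 mm thick with a bore of 26 mm through its cardboard core, 0.06 kg; origin at its centre, 12 mm above what it lies on, z up along the bore. Two or three rolls are there at a start; one may be missing
- roll_blue: blue roll of tape lying flat: a ring 60 mm across and 24 mm thick with a bore of 26 mm through its cardboard core, 0.06 kg; origin at its centre, 12 mm above what it lies on, z up along the bore. Two or three rolls are there at a start; one may be missing
- roll_yellow: yellow roll of tape lying flat: a ring 60 mm across and 24 mm thick with a bore of 26 mm through its cardboard core, 0.06 kg; origin at its centre, 12 mm above what it lies on, z up along the bore. Two or three rolls are there at a start; one may be missing
- stand_red: red tape stand, fixed to the table: 100 x 100 mm, 50 mm high, plywood walls, red top plate 6 mm thick with a keyhole through its middle, hollow below. Keyhole: slot 24 mm long (along x), 9 mm wide, with a 12.4 mm square opening at its centre. White marks on the top at +y and -y show where the bar of a locked pin points. Origin: centre of its underside, z up
- seat_red (a point): centre of the flat top of the red stand, at the keyhole's mouth; axes as the stand's: x along the slot, z up
- plunger_red (a joint): spring plunger under the red stand's keyhole; m pushed down, 0 when free. Its face is then 8 mm below the stand's top. It pushes up with 1.7 N at 0 and 5.5 N at 0.019; travel 0.022. A pin just resting on it has its flange 43 mm above the stand's top; it can be turned when that is 24 (flange on the roll) to 31 mm; locked and let go it is 32 mm
- stand_blue: blue tape stand, fixed to the table: 100 x 100 mm, 50 mm high, plywood walls, blue top plate 6 mm thick with a keyhole through its middle, hollow below. Keyhole: slot 24 mm long (along x), 9 mm wide, with a 12.4 mm square opening at its centre. White marks on the top at +y and -y show where the bar of a locked pin points. Origin: centre of its underside, z up
- seat_blue (a point): centre of the flat top of the blue stand, at the keyhole's mouth; axes as the stand's: x along the slot, z up
- plunger_blue (a joint): spring plunger under the blue stand's keyhole; m pushed down, 0 when free. Its face is then 8 mm below the stand's top. It pushes up with 1.7 N at 0 and 5.5 N at 0.019; travel 0.022. A pin just resting on it has its flange 43 mm above the stand's top; it can be turned when that is 24 (flange on the roll) to 31 mm; locked and let go it is 32 mm
- stand_yellow: yellow tape stand, fixed to the table: 100 x 100 mm, 50 mm high, plywood walls, yellow top plate 6 mm thick with a keyhole through its middle, hollow below. Keyhole: slot 24 mm long (along x), 9 mm wide, with a 12.4 mm square opening at its centre. White marks on the top at +y and -y show where the bar of a locked pin points. Origin: centre of its underside, z up
- seat_yellow (a point): centre of the flat top of the yellow stand, at the keyhole's mouth; axes as the stand's: x along the slot, z up
- plunger_yellow (a joint): spring plunger under the yellow stand's keyhole; m pushed down, 0 when free. Its face is then 8 mm below the stand's top. It pushes up with 1.7 N at 0 and 5.5 N at 0.019; travel 0.022. A pin just resting on it has its flange 43 mm above the stand's top; it can be turned when that is 24 (flange on the roll) to 31 mm; locked and let go it is 32 mm
- pin_a: locking pin: steel shaft 10 mm thick, reaching 51 mm below the flange, tip coned; two lugs along +x and -x, 20 mm over both, 6 mm thick, 38 to 44 mm below the flange; white flange 34 mm across, 4 mm thick; on it a black bar handle 36 mm long (x), 12 mm thick (y), 30 mm tall. Origin: centre of the flange's underside, z up. 0.05 kg. Goes in with lugs along the slot; may be turned either way
- pin_b: locking pin just like pin_a (any pin fits any stand); origin and axes the same
- pin_c: locking pin just like pin_a (any pin fits any stand); origin and axes the same
- pin_rack: fixed wooden rack, 190 mm long (x), 60 mm wide, 58 mm high; origin at the centre of its underside. Three slots 24 mm x 12 mm along x, 60 mm apart (at x = -60, 0, +60 mm), in which the pins stand at the start, flange on the rack's top, bar roughly along x
- eraser: small blue and white eraser, 45 mm; bystander, leave it alone; origin at the centre of its underside
- glue_stick: red glue stick lying, 92 mm; bystander, leave it alone; origin at the centre of its underside
- tube: blue paint tube lying, 112 mm; bystander, leave it alone; origin at the centre of its underside
- paint_marker: gold paint marker lying, 130 mm; bystander, leave it alone; origin at the centre of its underside
- stapler: blue stapler, 128 mm long; bystander, leave it alone; origin at the centre of its underside
Things that resemble listed ones, but are neither listed nor needed, are in the scene too. What is shaped like the roll_blue but orange or pink is not meant.

How it is judged:
At the end, for the whole second after the job is handed in: Each roll lies flat on its own colour's stand, within 12 mm of the keyhole's centre, a pin locked through it: pin origin within 25.5 mm of the roll's, within 6 mm of the keyhole's axis, bar within 0.4 rad of square to the slot. Other pins home in the rack. All at rest, pins upright (horizontal distance between roll_red and seat_red below 0.012 m and z of roll_red in the frame of seat_red between 0.009 and 0.0155 m and linear speed of each of roll_red, roll_blue, roll_yellow, pin_a, pin_b, pin_c below 0.02 m/s and distance between any of pin_a, pin_b, pin_c and roll_red below 0.0255 m and horizontal distance between roll_blue and seat_blue below 0.012 m and z of roll_blue in the frame of seat_blue between 0.009 and 0.0155 m and distance between any of pin_a, pin_b, pin_c and roll_blue below 0.0255 m and horizontal distance between roll_yellow and seat_yellow below 0.012 m and z of roll_yellow in the frame of seat_yellow between 0.009 and 0.0155 m and distance between any of pin_a, pin_b, pin_c and roll_yellow below 0.0255 m and ((horizontal distance between pin_a and pin_rack below 0.075 m and z of pin_a in the frame of pin_rack between 0.054 and 0.064 m) or (distance between pin_a and roll_red below 0.0255 m and horizontal distance between pin_a and seat_red below 0.006 m and angle between the x axis of pin_a and the y axis of seat_red, either way round below 0.4 rad) or (distance between pin_a and roll_blue below 0.0255 m and horizontal distance between pin_a and seat_blue below 0.006 m and angle between the x axis of pin_a and the y axis of seat_blue, either way round below 0.4 rad) or (distance between pin_a and roll_yellow below 0.0255 m and horizontal distance between pin_a and seat_yellow below 0.006 m and angle between the x axis of pin_a and the y axis of seat_yellow, either way round below 0.4 rad)) and angle between each of pin_a, pin_b, pin_c's own z axis and vertical below 0.2 rad and ((horizontal distance between pin_b and pin_rack below 0.075 m and z of pin_b in the frame of pin_rack between 0.054 and 0.064 m) or (distance between pin_b and roll_red below 0.0255 m and horizontal distance between pin_b and seat_red below 0.006 m and angle between the x axis of pin_b and the y axis of seat_red, either way round below 0.4 rad) or (distance between pin_b and roll_blue below 0.0255 m and horizontal distance between pin_b and seat_blue below 0.006 m and angle between the x axis of pin_b and the y axis of seat_blue, either way round below 0.4 rad) or (distance between pin_b and roll_yellow below 0.0255 m and horizontal distance between pin_b and seat_yellow below 0.006 m and angle between the x axis of pin_b and the y axis of seat_yellow, either way round below 0.4 rad)) and ((horizontal distance between pin_c and pin_rack below 0.075 m and z of pin_c in the frame of pin_rack between 0.054 and 0.064 m) or (distance between pin_c and roll_red below 0.0255 m and horizontal distance between pin_c and seat_red below 0.006 m and angle between the x axis of pin_c and the y axis of seat_red, either way round below 0.4 rad) or (distance between pin_c and roll_blue below 0.0255 m and horizontal distance between pin_c and seat_blue below 0.006 m and angle between the x axis of pin_c and the y axis of seat_blue, either way round below 0.4 rad) or (distance between pin_c and roll_yellow below 0.0255 m and horizontal distance between pin_c and seat_yellow below 0.006 m and angle between the x axis of pin_c and the y axis of seat_yellow, either way round below 0.4 rad))); the robot touches nothing.
It fails at once if the eraser is pushed more than 50 mm from its place (distance of eraser from where it was at the start of the episode above 0.05 m).
It fails at once if the glue stick is pushed more than 50 mm from its place (distance of glue_stick from where it was at the start of the episode above 0.05 m).
It fails at once if the paint tube is pushed more than 50 mm from its place (distance of tube from where it was at the start of the episode above 0.05 m).
It fails at once if the paint marker is pushed more than 50 mm from its place (distance of paint_marker from where it was at the start of the episode above 0.05 m).
It fails at once if the stapler is pushed more than 50 mm from its place (distance of stapler from where it was at the start of the episode above 0.05 m).
Of roll_red, roll_blue, roll_yellow only 2 to 3 are there at a start; the rules pass over those that are not, and their reading is None.
At some moment in a run one of roll_red, roll_blue, roll_yellow may be knocked a few centimetres aside while the robot is not near it.
It also fails if it takes over 210 s, if anything falls off the work surface, if the arm or the gripper's body presses on something with over 40 N, if the wrist force passes 120 N, or if a joint passes its speed limit or range.

## Working session

There is one attempt and no reset: what is moved stays moved. The work goes in short steps, Python scripts to look and compute and a shell command to move; the robot and the scene stay as the last step left them, time stands still between calls to the robot, and variables do not carry over. Pictures are saved under pics/ and viewed, at most 14 in all, crops included, and the job is handed in when it is done.

```bash
mkdir -p pics; cat > h.py <<'E'
import numpy as np, cv2
from rig import arm
from scipy.spatial.transform import Rotation as Ro
def grab(n):
    im,d=arm.grab_frame(n); np.savez('/tmp/%s.npz'%n,im=im,d=d); return im,d
def pt(n,u,v,z=None,d=None):
    "world point of pixel; on plane z if given else by depth"
    c=arm.camera_model(n);K=np.array(c['intrinsics']);R=np.array(c['R']);t=np.array(c['t'])
    r=np.append(cv2.undistortPoints(np.array([[[u,v]]],float),K,np.array(c['dist']))[0,0],1)
    if z is None: return R.T@(r*d[int(round(v)),int(round(u))]-t)
    o=-R.T@t; w=R.T@r; return o+w*(z-o[2])/w[2]
def cloud(n,d):
    c=arm.camera_model(n);K=np.array(c['intrinsics']);R=np.array(c['R']);t=np.array(c['t'])
    h,w=d.shape;g=np.stack(np.meshgrid(np.arange(w),np.arange(h)),-1).reshape(-1,1,2).astype(float)
    r=cv2.undistortPoints(g,K,np.array(c['dist'])).reshape(-1,2)
    P=np.c_[r,np.ones(len(r))]*d.reshape(-1,1)
    return ((P-t)@R).reshape(h,w,3)
def to(x,y,z,yaw=None):
    "shift in tool axes (cm) to reach world tcp, and roll"
    s=arm.get_state();R=Ro.from_rotvec(s['orientation']).as_matrix()
    o=R.T@(np.array([x,y,z])-s['position'])*100
    yw=np.arctan2(R[1,1],R[0,1]) # direction of closing line
    ro=None if yaw is None else (-(yaw-yw)+np.pi/2)%np.pi-np.pi/2
    print('shift cm',o.round(2),'yaw(y axis)',round(yw,3),'roll',ro)
def save(n,im,box=None,k=1):
    if box: im=im[box[1]:box[3],box[0]:box[2]]
    cv2.imwrite('pics/'+n,cv2.resize(im[:,:,::-1],None,fx=k,fy=k,interpolation=cv2.INTER_CUBIC))
E
python3 - <<'E'
from h import *
for n in('top','scene'):
    im,d=grab(n); save(n+'0.png',im,k=1.5); c=arm.camera_model(n); print(n,-np.array(c['R']).T@c['t'])
print(arm.get_state())
E
```

```text
top [0.31069802 0.01557643 1.19422726]
scene [-0.3209108  -0.75782322  0.63129613]
{'t': 0.1, 'q': array([-1.33367251,  0.6000735 , -0.00253021,  1.60002065,  0.00176678,
        0.9429167 , -0.07980943]), 'joint_velocities': array([ 0.00019744, -0.00053841,  0.00195811, -0.00100734,  0.00017195,
        0.00070119,  0.00049801]), 'joint_efforts': array([ 3.71542876e-03, -7.77991533e+01,  1.56916402e+00, -2.58627427e+01,
        1.25930971e-02,  5.40386274e-03, -2.26234903e-05]), 'position': array([0.22368985, 0.68919642, 0.23049343]), 'orientation': array([-4.90886799e-01, -3.10289244e+00,  2.21745189e-03]), 'contact_force': array([ 0.71429853, -0.7385702 ,  0.24416749]), 'moment': array([-0.01598527,  0.0403516 ,  0.02345819]), 'grasp_force': 0.0, 'width': 1.0017056240878524}
```

View pics/top0.png

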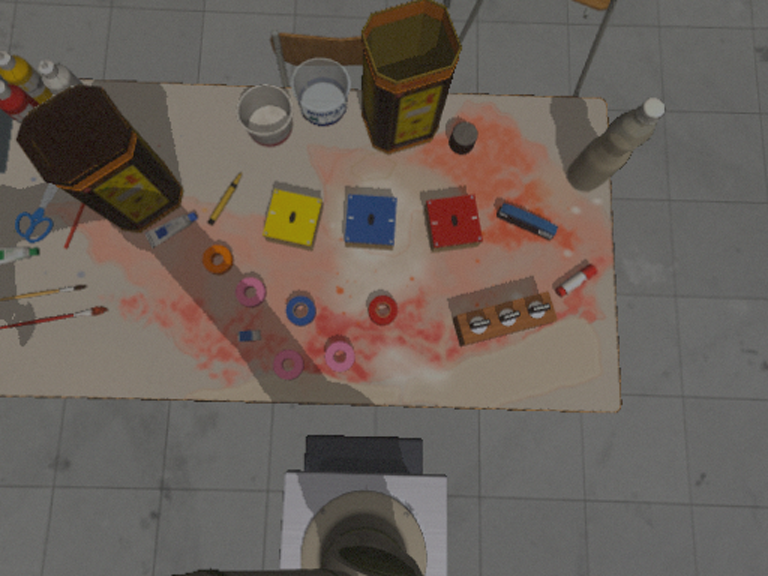

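View pics/scene0.png

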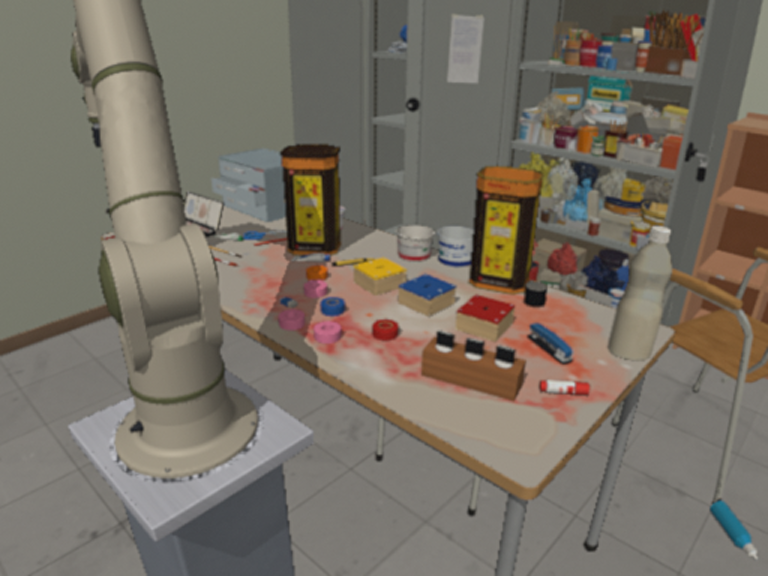

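Top view (768x576 px): blue roll (301,310), red roll (382,310), no yellow roll. Stands are yellow (293,218), blue (371,220) and red (454,220). Rack pins are at (479,323), (509,315) and (537,309). Next I'll measure them using the colour masks and depth.

```bash
cat >> h.py <<'E'
def blob(n,mask,z,name=''):
    "project mask pixels to plane z; report centroid, min-area rect"
    m=mask.astype(np.uint8); k,l,st,ce=cv2.connectedComponentsWithStats(m,connectivity=8)
    out=[]
    for i in range(1,k):
        if st[i,4]<25: continue
        v,u=np.nonzero(l==i); Q=np.array([pt(n,a,b,z)[:2] for a,b in zip(u,v)])
        (cx,cy),(w,h),an=cv2.minAreaRect((Q*1000).astype(np.float32))
        out.append((ce[i],Q.mean(0),(cx,cy),(w,h),an)); print(name,ce[i].round(1),'mean',(Q.mean(0)*1000).round(1),'rect',round(cx,1),round(cy,1),'size',round(w,1),round(h,1),'ang',round(an,1))
    return out
def reg(shape,u0,v0,u1,v1):
    m=np.zeros(shape,bool); m[v0:v1,u0:u1]=1; return m
E
python3 - <<'E'
from h import *
f=np.load('/tmp/top.npz');im,d=f['im'],f['d'];P=cloud('top',d);z=P[...,2]
hsv=cv2.cvtColor(im,cv2.COLOR_RGB2HSV);S=hsv[...,1];H=hsv[...,0]
sh=z.shape
for nm,b in dict(red=(242,190,268,220),blue=(188,192,214,220)).items():
    r=reg(sh,*b); m=r&(z>.016); print('roll z',np.median(z[m])); blob('top',m,.024,nm)
for nm,b in dict(yellow=(170,120,220,168),blue=(225,125,270,168),red=(278,125,328,168)).items():
    r=reg(sh,*b); m=r&(S>150)&(z>.03); print('stand z',np.median(z[m])); blob('top',m,.05,nm)
    g=cv2.cvtColor(im,cv2.COLOR_RGB2GRAY); blob('top',r&(g>150) if nm!='yellow' else r&(S<100)&(g>120),.05,nm+' marks')
    v,u=b[1]+12,b[0]+12
    blob('top',reg(sh,u,v,b[2]-12,b[3]-12)&(g<50),.05,nm+' hole')
r=reg(sh,295,185,380,235)
m=r&(z>.045)&(z<.066);print(np.median(z[m]));blob('top',r&(z>.04),.058,'rack')
blob('top',r&(z>.078),.092,'handles');blob('top',r&(im.min(2)>150),.062,'flange');
x,y=np.nonzero(r&(z>.08));print(z[x,y].round(3)[:20])
E
```

```text
roll z 0.024021080262075167
red [255.  206.5] mean [469.9 -26. ] rect 469.9 -26.0 size 58.2 54.8 ang 1.7
roll z 0.023926367093910998
blue [200.2 207. ] mean [463.1 140.2] rect 463.3 139.8 size 57.4 57.9 ang 11.3
stand z 0.04971755572338318
yellow [194.7 145. ] mean [649.5 163.7] rect 650.0 163.3 size 100.6 101.0 ang 79.3
yellow marks [174.2 129.9] mean [695.1 228.9] rect 690.2 225.3 size 73.5 33.8 ang 2.2
yellow marks [204.5 122.2] mean [723.1 137.4] rect 726.5 145.1 size 95.0 28.0 ang 71.7
yellow marks [217.2 147.1] mean [645.5  95. ] rect 656.9 102.1 size 136.3 24.2 ang 2.4
stand z 0.05009605531876062
blue [250.2 140. ] mean [671.4  -4.9] rect 670.4 -7.7 size 66.1 52.1 ang 68.6
blue hole [246.9 145.8] mean [652.4   4.7] rect 653.1 4.7 size 11.9 22.3 ang 78.1
stand z 0.050124902981447984Traceback (most recent call last):
  File "<stdin>", line 8, in <module>
  File "h.py", line 34, in blob
    v,u=np.nonzero(l==i); Q=np.array([pt(n,a,b,z)[:2] for a,b in zip(u,v)])
                                      ~~^^^^^^^^^
  File "h.py", line 8, in pt
    c=arm.camera_model(n);K=np.array(c['intrinsics']);R=np.array(c['R']);t=np.array(c['t'])
ValueError: time passes only in moves, steps and waits
```

```bash
python3 - <<'E'
from h import *
f=np.load('/tmp/top.npz');im=f['im']
a=im[120:170,165:335];b=im[180:235,290:385]
save('stands.png',a,k=4.5);save('rack.png',b,k=8)
E
```

```text
(no output)
```

View pics/rack.png

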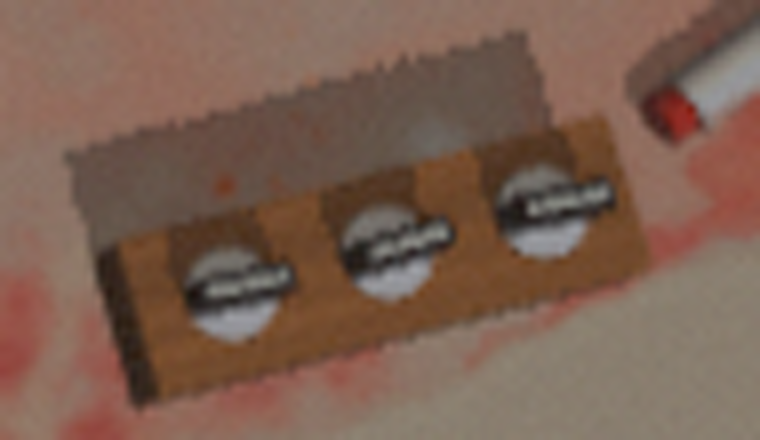

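The crop shows three upright pins, with their bars roughly along the rack. I'll cache the camera models, since I was calling them too often, then measure the stands and rack by height.

```bash
python3 - <<'E'
from rig import arm
import pickle
pickle.dump({n:arm.camera_model(n) for n in('top','scene')},open('/tmp/cam.pkl','wb'))
E
sed -i "s/arm.camera_model(n)/CAM[n]/; s/^from rig import arm/from rig import arm\nimport pickle,os\nCAM=pickle.load(open('\/tmp\/cam.pkl','rb'))/" h.py
cat > m.py <<'E'
from h import *
f=np.load('/tmp/top.npz');im,d=f['im'],f['d'];P=cloud('top',d);z=P[...,2]
sh=z.shape;g=cv2.cvtColor(im,cv2.COLOR_RGB2GRAY)
for nm,b in dict(yellow=(170,120,220,168),blue=(225,125,270,168),red=(278,125,328,168)).items():
    r=reg(sh,*b); blob('top',r&(z>.042)&(z<.058),.05,nm)
    v,u=b[1]+10,b[0]+14
    blob('top',reg(sh,u,v,b[2]-14,b[3]-10)&(g<(55)),.05,nm+' hole')
r=reg(sh,295,185,380,235)
blob('top',r&(z>.05)&(z<.066),.058,'rack')
blob('top',r&(z>.08),.092,'handles');blob('top',r&(im.min(2)>110)&(z>.05),.062,'flange')
E
python3 m.py
```

```text
yellow [194.8 145. ] mean [649.4 163.3] rect 649.4 163.1 size 101.2 102.1 ang 79.3
blue [246.9 146.4] mean [650.5   4.4] rect 650.7 4.2 size 99.9 102.2 ang 87.8
blue hole [246.9 145.6] mean [653.2   4.4] rect 653.4 4.3 size 22.2 12.2 ang 1.7
red [302.5 147.4] mean [ 653.4 -165.7] rect 653.6 -165.7 size 102.1 101.0 ang 9.9
red hole [302.4 146.7] mean [ 655.3 -165.5] rect 656.0 -163.9 size 22.2 24.7 ang 1.9
rack [336.9 212. ] mean [ 456.9 -266.7] rect 457.8 -268.0 size 60.0 191.0 ang 16.5
handles [359.6 205.2] mean [ 474.  -323.7] rect 474.3 -324.1 size 11.8 36.7 ang 13.2
handles [340.2 210.3] mean [ 457.5 -267.6] rect 457.1 -267.6 size 11.7 36.8 ang 20.1
handles [320.1 215.6] mean [ 440.4 -210.1] rect 440.4 -209.9 size 12.3 37.0 ang 13.1
flange [358.2 209.7] mean [ 465.1 -328.5] rect 464.6 -328.4 size 8.6 24.6 ang 13.1
```

View pics/stands.png

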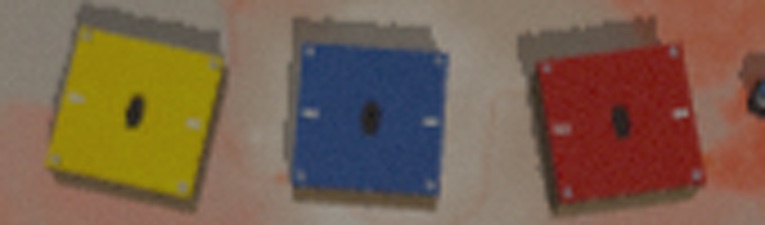

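The stands and rack match their nominal sizes: red (653.5,-165.7) at +9.9°, blue (650.6,4.3) at -2.2°, rack bar direction about 106°. There's no yellow roll. I'll start with the blue roll at (463,140).

```bash
python3 - <<'E'
from h import *
to(.463,.140,.12,1.92)
E
```

```text
shift cm [-39.71 -44.84  11.12] yaw(y axis) 1.257 roll -0.6630089494417077
```

```bash
H="python3 -m handwheel"
python3 -m handwheel '[[[-20,-22.5,3,-0.33],[-20,-22.5,3,-0.33],[-20,-22.5,3,-0.33],[-20,-22.5,3,-0.33],[-20,-22.5,3,-0.33],[-20,-22.5,3,-0.33],[-20,-22.5,3,-0.33],[-20,-22.5,3,-0.33]]]' 1 40
python3 - <<'E'
from h import *
to(.463,.140,.12,1.92)
E
```

```text
t: 0.9
position: [0.3454, 0.4126, 0.2013]
orientation: [0.021, -3.141, 0.001]
contact_force: [-0.2, -0.1, -0.3]
width: 0.999
grasp_force: 0.0
shift cm [-11.4  -27.41   8.14] yaw(y axis) 1.584 roll -0.33592777149044806
```

```bash
python3 -m handwheel '[[[-11.4,-27.3,8,-0.336],[-11.4,-27.3,8,-0.336],[-11.4,-27.3,8,-0.336],[-11.4,-27.3,8,-0.336],[-11.4,-27.3,8,-0.336],[-11.4,-27.3,8,-0.336],[-11.4,-27.3,8,-0.336],[-11.4,-27.3,8,-0.336]]]'
python3 - <<'E'
from h import *
im,d=grab('top'); z=cloud('top',d)[...,2]
blob('top',reg(z.shape,180,180,280,230)&(z>.016)&(z<.03),.024)
to(.463,.140,.005,1.92)
E
```

```text
t: 1.7
position: [0.4637, 0.1427, 0.1208]
orientation: [0.547, -3.093, -0.0]
contact_force: [-0.6, 0.7, -0.5]
width: 1.001
grasp_force: 0.0
 [255.3 206.2] mean [470.7 -27. ] rect 471.5 -27.4 size 58.1 54.1 ang 46.6
shift cm [ 0.18 -0.4  11.62] yaw(y axis) 1.924 roll 0.0035451318154133826
```

```bash
python3 -m handwheel '[[[0.2,-0.3,5,0],[0.2,-0.3,8,0],[0.2,-0.3,10,0],[0.2,-0.3,11.5,0],[0.2,-0.3,11.5,0],[0.2,-0.3,11.5,0]]]'
python3 -m handwheel '[[[0,0,0,0],[0,0,0,0],[0,0,0,0],[0,0,0,0],[0,0,0,0],[0,0,0,0],[0,0,0,0],[0,0,0,0]]]' 0.5 40
python3 -m handwheel '[[[0,0,-4,0],[0,0,-8,0],[0,0,-10,0],[0,0,-10,0]]]'
python3 - <<'E'
from h import *
im,d=grab('scene'); save('g1.png',im,(150,150,400,330),3)
to(.6507,.0043,.115,1.92)
E
```

```text
t: 2.35
position: [0.4619, 0.1414, 0.0066]
orientation: [-0.555, 3.092, 0.001]
contact_force: [-0.0, -0.1, -0.1]
width: 1.0
grasp_force: 0.0
t: 3.15
position: [0.4626, 0.1399, 0.0079]
orientation: [-0.551, 3.09, 0.002]
contact_force: [-2.6, 1.8, 13.6]
width: 0.689
grasp_force: 39.7
t: 3.55
position: [0.4636, 0.1394, 0.1096]
orientation: [-0.548, 3.087, 0.002]
contact_force: [0.3, 1.0, -0.9]
width: 0.687
grasp_force: 43.5
shift cm [-12.97 -19.12  -0.64] yaw(y axis) 1.922 roll 0.002086850263489648
```

View pics/g1.png

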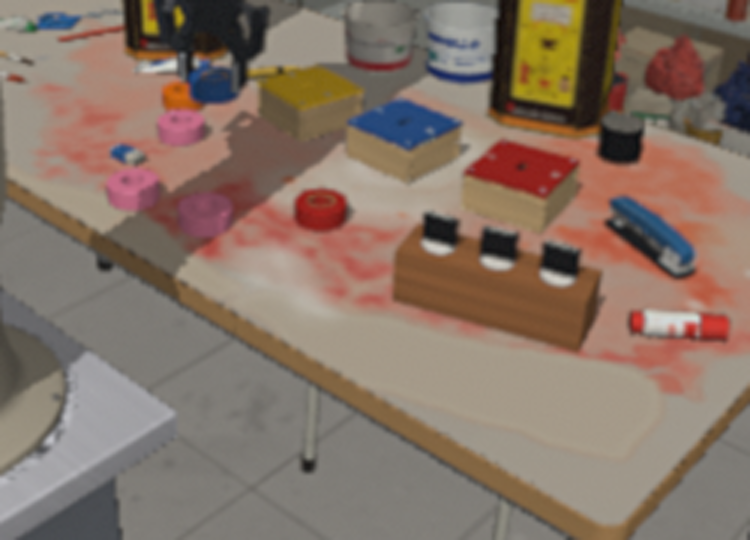

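The blue roll is in the fingers at (213,85) in the crop. I'll carry it to the blue stand.

```bash
python3 -m handwheel '[[[-4,-6,-0.6,0],[-7,-10,-0.6,0],[-10,-14,-0.6,0],[-12,-17.5,-0.6,0],[-13,-19.1,-0.6,0],[-13,-19.1,-0.6,0],[-13,-19.1,-0.6,0],[-13,-19.1,-0.6,0]]]'
python3 - <<'E'
from h import *
to(.6507,.0043,.059,1.92)
E
```

```text
t: 4.4
position: [0.6486, 0.006, 0.1113]
orientation: [0.552, -3.091, -0.001]
contact_force: [-0.3, -0.1, -0.8]
width: 0.685
grasp_force: 43.5
shift cm [-0.15 -0.24  5.23] yaw(y axis) 1.924 roll 0.004429709455278097
```

```bash
python3 -m handwheel '[[[0,0,3,0],[0,0,3,0],[0,0,3,0]]]'
python3 - <<'E'
from h import *
for i in range(4): to(.6507,.0043,.059,1.92); grab('top')
E
```

```text
t: 4.7
position: [0.649, 0.0059, 0.0821]
orientation: [0.553, -3.091, -0.001]
contact_force: [0.2, -0.7, -0.3]
width: 0.684
grasp_force: 43.6
shift cm [-0.11 -0.21  2.31] yaw(y axis) 1.925 roll 0.004698104882652432
shift cm [-0.04 -0.17  2.39] yaw(y axis) 1.924 roll 0.004366838711666432
shift cm [-0.01 -0.13  2.42] yaw(y axis) 1.924 roll 0.003997676826838159
shift cm [ 0.01 -0.11  2.44] yaw(y axis) 1.924 roll 0.0036528425395507824
```

```bash
python3 -m handwheel '[[[0,-0.1,1.0,0],[0,-0.1,1.5,0],[0,-0.1,2.0,0],[0,-0.1,2.3,0],[0,-0.1,2.4,0],[0,-0.1,2.4,0],[0,-0.1,2.4,0]]]'
python3 -m handwheel '[[[0,0,0,0],[0,0,0,0],[0,0,0.1,0],[0,0,0.1,0]]]' 1
python3 -m handwheel '[[[0,0,-2,0],[0,0,-6,0],[0,0,-8,0],[0,0,-8,0]]]'
python3 - <<'E'
from h import *
to(.471,-.0265,.10,1.92)
E
```

```text
t: 5.6
position: [0.6505, 0.0039, 0.0583]
orientation: [-0.55, 3.093, 0.0]
contact_force: [0.1, 0.3, -0.8]
width: 0.69
grasp_force: 43.6
t: 6.0
position: [0.6504, 0.0039, 0.0572]
orientation: [0.551, -3.093, 0.0]
contact_force: [0.1, 0.2, 0.6]
width: 1.0
grasp_force: 0.0
t: 6.4
position: [0.6522, 0.004, 0.1405]
orientation: [-0.549, 3.088, -0.001]
contact_force: [1.0, -1.3, -0.9]
width: 1.005
grasp_force: 0.0
shift cm [18.08  3.39  3.96] yaw(y axis) 1.923 roll 0.0027191856143176096
```

Next, the red roll.

```bash
python3 -m handwheel '[[[5,1,0,0],[10,2,0,0],[15,3,2,0],[18,3.5,4,0],[18,3.5,4,0],[18,3.5,4,0]]]'
python3 - <<'E'
from h import *
im,d=grab('top'); z=cloud('top',d)[...,2]
save('t2.png',im,(160,110,340,240),4)
blob('top',reg(z.shape,225,125,270,168)&(z>.066)&(z<.085),.074,'blue')
blob('top',reg(z.shape,225,185,290,225)&(z>.016)&(z<.03),.024,'red')
to(.471,-.0265,.0095,1.92)
E
```

```text
t: 7.0
position: [0.4688, -0.0254, 0.0967]
orientation: [0.55, -3.092, -0.0]
contact_force: [0.5, -0.0, 0.6]
width: 1.001
grasp_force: 0.0
blue [247.3 144.1] mean [650.8   3.7] rect 651.0 3.1 size 55.9 57.0 ang 2.0
shift cm [-0.01 -0.16  8.76] yaw(y axis) 1.923 roll 0.0032220360746775256
```

View pics/t2.png

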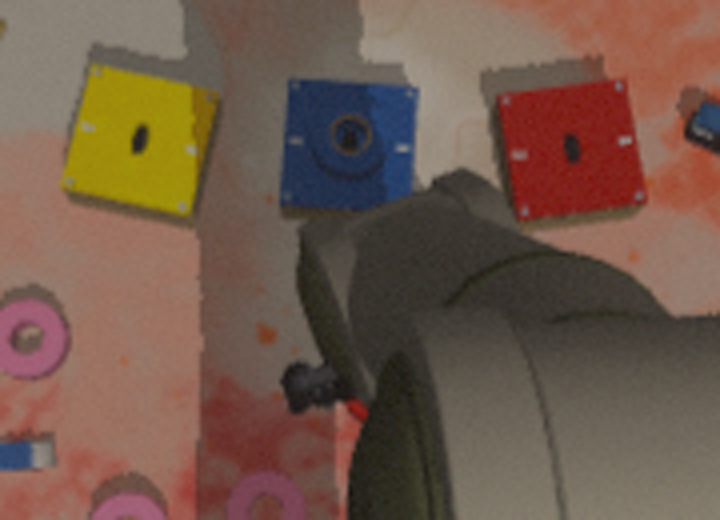

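The blue roll sits centred on the blue stand at (350,132), keyhole visible through the bore. The red roll is under the hand, with an edge at (357,410). I'll grasp it.

```bash
python3 -m handwheel '[[[0.1,-0.2,4,0],[0.1,-0.2,7,0],[0.1,-0.2,8.7,0],[0.1,-0.2,8.7,0],[0.1,-0.2,8.7,0]]]'
python3 -m handwheel '[[[0,0,0,0],[0,0,0,0],[0,0,0,0],[0,0,0,0],[0,0,0,0],[0,0,0,0],[0,0,0,0],[0,0,0,0]]]' 0.5 40
python3 -m handwheel '[[[0,0,-4,0],[0,0,-8,0],[0,0,-10,0],[0,0,-10,0]]]'
python3 - <<'E'
from h import *
to(.6535,-.1657,.115,1.92)
E
```

```text
t: 7.55
position: [0.4701, -0.0273, 0.0103]
orientation: [-0.551, 3.093, -0.0]
contact_force: [0.5, 0.0, -0.6]
width: 1.0
grasp_force: 0.0
t: 8.35
position: [0.47, -0.0276, 0.0119]
orientation: [-0.55, 3.09, -0.001]
contact_force: [-1.6, 1.6, 14.1]
width: 0.675
grasp_force: 39.8
t: 8.75
position: [0.4707, -0.028, 0.1137]
orientation: [-0.548, 3.087, -0.002]
contact_force: [0.7, -0.1, -1.1]
width: 0.677
grasp_force: 43.2
shift cm [-1.243e+01 -1.922e+01 -1.000e-02] yaw(y axis) 1.922 roll 0.0018781125252294029
```

```bash
python3 -m handwheel '[[[-4,-6,0,0],[-7,-10,0,0],[-10,-14,0,0],[-12,-17.5,0,0],[-12.4,-19.2,0,0],[-12.4,-19.2,0,0],[-12.4,-19.2,0,0],[-12.4,-19.2,0,0]]]'
python3 -m handwheel '[[[0,0,3.5,0],[0,0,3.5,0],[0,0,3.5,0],[0,0,3.5,0],[0,0,3.5,0],[0,0,3.5,0],[0,0,3.5,0]]]'
python3 - <<'E'
from h import *
im,d=grab('top')
to(.6535,-.1657,.063,1.92)
E
```

```text
t: 9.55
position: [0.6507, -0.1639, 0.1097]
orientation: [0.552, -3.091, -0.001]
contact_force: [1.1, 1.2, -0.1]
width: 0.674
grasp_force: 43.2
t: 10.25
position: [0.652, -0.1651, 0.076]
orientation: [-0.55, 3.092, -0.001]
contact_force: [-0.4, 0.2, -0.7]
width: 0.672
grasp_force: 43.3
shift cm [-0.13 -0.11  1.28] yaw(y axis) 1.923 roll 0.002923702955681673
```

```bash
python3 -m handwheel '[[[-0.1,-0.1,0.5,0],[-0.1,-0.1,0.9,0],[-0.1,-0.1,1.2,0],[-0.1,-0.1,1.3,0],[-0.1,-0.1,1.3,0]]]'
python3 -m handwheel '[[[0,0,0,0],[0,0,0,0],[0,0,0.1,0],[0,0,0.1,0]]]' 1
python3 -m handwheel '[[[0,0,-2,0],[0,0,-6,0],[0,0,-8,0],[0,0,-8,0]]]'
python3 - <<'E'
from h import *
to(.4404,-.210,.14,.27)
E
```

```text
t: 10.8
position: [0.6528, -0.1656, 0.0622]
orientation: [0.55, -3.092, -0.0]
contact_force: [-0.6, 0.2, 2.3]
width: 0.681
grasp_force: 43.6
t: 11.2
position: [0.653, -0.1656, 0.0611]
orientation: [0.55, -3.093, -0.0]
contact_force: [-1.2, -0.0, -0.3]
width: 1.0
grasp_force: 0.0
t: 11.6
position: [0.6548, -0.1658, 0.1446]
orientation: [-0.549, 3.088, -0.003]
contact_force: [0.9, 0.8, 0.4]
width: 0.999
grasp_force: 0.0
shift cm [21.65  3.25  0.35] yaw(y axis) 1.923 roll -1.4887824903450442
```

```bash
python3 -m handwheel '[[[5,1,0,-0.15],[10,2,0,-0.3],[15,3,0,-0.45],[20,3,0,-0.6],[21.5,3.2,0.3,-0.75],[21.5,3.2,0.3,-0.9],[21.5,3.2,0.3,-1.05],[21.5,3.2,0.3,-1.2]]]' 0.5
python3 -m handwheel '[[[0,0,0,-0.15],[0,0,0,-0.3],[0,0,0,-0.3],[0,0,0,-0.3],[0,0,0,-0.3]]]'
python3 - <<'E'
from h import *
im,d=grab('top'); z=cloud('top',d)[...,2]
blob('top',reg(z.shape,278,125,328,168)&(z>.066)&(z<.085),.074,'redroll')
blob('top',reg(z.shape,225,125,270,168)&(z>.066)&(z<.085),.074,'blueroll')
to(.4404,-.210,.066,.25); print(arm.get_state()['q'])
E
```

```text
t: 12.4
position: [0.4402, -0.2096, 0.1385]
orientation: [2.208, -2.234, 0.003]
contact_force: [-0.9, 0.6, -2.1]
width: 0.499
grasp_force: 0.0
t: 12.9
position: [0.4406, -0.2025, 0.132]
orientation: [2.503, -1.894, 0.014]
contact_force: [0.5, -0.5, 0.2]
width: 0.497
grasp_force: 0.0
redroll [303.5 145.4] mean [ 652.4 -164.9] rect 652.2 -164.9 size 59.1 57.4 ang 1.9
blueroll [247.3 144. ] mean [650.9   3.7] rect 649.5 3.1 size 59.0 56.9 ang 1.9
shift cm [0.64 0.25 6.65] yaw(y axis) -2.866 roll 0.025871804929664677
[ 1.12393999  0.82068295 -1.29488163  2.19117219  1.02606819  0.9799925
  2.62660782]
```

Both rolls are centred to within 1 mm. The wrist is wound up close to its limits (q3, q7), so I'll unwind by half a turn.

```bash
python3 -m handwheel '[[[0,0,-1,0.15],[0,0,-2,0.3],[0,0,-2,0.45],[0,0,-2,0.6],[0,0,-2,0.75],[0,0,-2,0.9],[0,0,-2,1.05],[0,0,-2,1.2]]]'
python3 -c "
from rig import arm
print(arm.get_state()['q'])"
python3 -m handwheel '[[[0,0,0,0.15],[0,0,0,0.3],[0,0,0,0.45],[0,0,0,0.6],[0,0,0,0.75],[0,0,0,0.9],[0,0,0,1.05],[0,0,0,1.2]]]'
python3 - <<'E'
from h import *
to(.4404,-.210,.12,.25); print(arm.get_state()['q'])
E
```

```text
t: 13.75
position: [0.441, -0.2023, 0.1531]
orientation: [-0.989, 2.978, -0.019]
contact_force: [0.1, -0.0, -0.4]
width: 0.498
grasp_force: 0.0
[ 1.02937332  0.63942054 -1.05849727  2.1802466   0.8326292   0.79581255
  1.63159948]
t: 14.55
position: [0.4411, -0.2022, 0.1532]
orientation: [0.863, 3.01, -0.012]
contact_force: [0.5, 0.3, 0.4]
width: 0.5
grasp_force: 0.0
shift cm [-0.31 -0.68  3.33] yaw(y axis) 1.012 roll 0.7624193042761225
[ 0.84065185  0.52372407 -0.74258588  2.19033879  0.62383837  0.63447815
  0.65979888]
```

```bash
python3 -m handwheel '[[[0,-0.2,1,0.15],[-0.2,-0.4,2,0.3],[-0.3,-0.7,3.3,0.45],[-0.3,-0.7,3.3,0.6],[-0.3,-0.7,3.3,0.76],[-0.3,-0.7,3.3,0.76],[-0.3,-0.7,3.3,0.76],[-0.3,-0.7,3.3,0.76]]]'
python3 - <<'E'
from h import *
im,d=grab('top'); z=cloud('top',d)[...,2]
to(.4404,-.210,.066,.25); print(arm.get_state()['q'])
E
```

```text
t: 15.35
position: [0.4393, -0.211, 0.1191]
orientation: [1.908, 2.483, -0.006]
contact_force: [-0.5, -0.2, 0.3]
width: 0.499
grasp_force: 0.0
shift cm [0.13 0.15 5.28] yaw(y axis) 0.259 roll 0.009210493421027754
[ 0.6663476   0.53124404 -0.47294012  2.22205298  0.53089874  0.48900315
  0.03361367]
```

```bash
python3 -m handwheel '[[[0.1,0.1,2,0],[0.1,0.1,4,0],[0.1,0.1,5,0],[0.1,0.1,5.2,0],[0.1,0.1,5.2,0],[0.1,0.1,5.2,0]]]'
python3 -m handwheel '[[[0,0,0,0],[0,0,0,0],[0,0,0,0],[0,0,0,0],[0,0,0,0],[0,0,0,0],[0,0,0,0]]]' 0 60
python3 -c "from h import *; to(.4404,-.210,.066,.25)"
python3 -m handwheel '[[[0,0,-2,0],[0,0,-4,0],[0,0,-6,0],[0,0,-8,0],[0,0,-10,0],[0,0,-10,0]]]'
python3 - <<'E'
from h import *
im,d=grab('scene'); save('pin1.png',im,(230,140,400,290),4)
to(.6507,.0043,.16,np.radians(87.8)); print(arm.get_state()['q'])
E
```

```text
t: 16.0
position: [0.4398, -0.2108, 0.0669]
orientation: [1.914, 2.48, -0.007]
contact_force: [0.4, -0.7, 0.2]
width: 0.502
grasp_force: 0.0
t: 16.7
position: [0.4413, -0.2106, 0.0671]
orientation: [1.912, 2.478, -0.004]
contact_force: [2.5, 1.0, 6.9]
width: 0.124
grasp_force: 61.1
shift cm [ 0.08 -0.08  0.11] yaw(y axis) 0.257 roll 0.00650142456286229
t: 17.3
position: [0.4395, -0.2104, 0.1682]
orientation: [1.914, 2.477, -0.007]
contact_force: [0.1, -0.5, -1.7]
width: 0.127
grasp_force: 60.4
shift cm [15.44 25.89  0.61] yaw(y axis) 0.255 roll -1.2772671798735815
[ 0.7347046   0.4600151  -0.55785169  2.17986131  0.44313528  0.60289245
  0.1091272 ]
```

View pics/pin1.png

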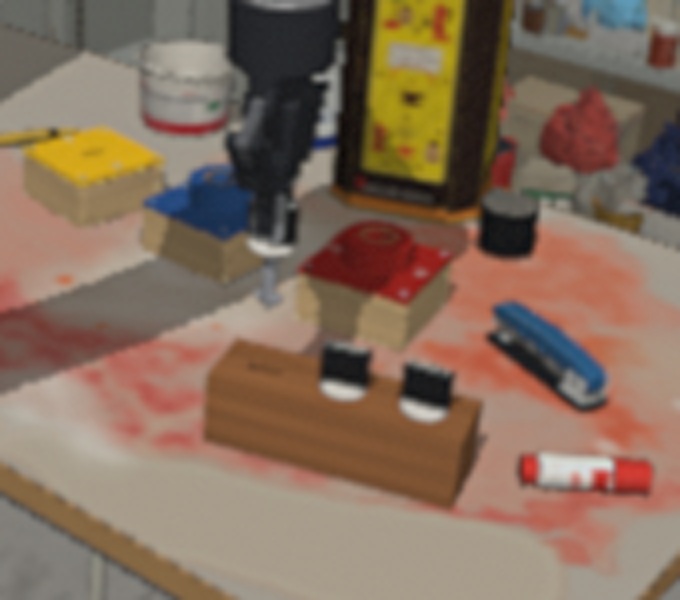

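The pin is held upright, flange at (268,243) and tip at (270,300). I'll move it over the blue stand with the bar along the slot.

```bash
python3 -m handwheel '[[[2.5,4,0,-0.15],[5,8,0,-0.3],[7,12,0,-0.45],[10,16,0,-0.6],[12,20,0,-0.75],[14,23,0,-0.9],[15.4,25.9,0.6,-1.05],[15.4,25.9,0.6,-1.2]]]'
python3 -m handwheel '[[[0,0,0,-0.077],[0,0,0,-0.077],[0,0,0,-0.077],[0,0,0,-0.077],[0,0,0,-0.077],[0,0,0,-0.077]]]'
python3 - <<'E'
from h import *
im,d=grab('top');grab('top')
to(.6507,.0043,.115,np.radians(87.8)); print(arm.get_state()['q'])
E
```

```text
t: 18.15
position: [0.6525, 0.009, 0.1573]
orientation: [0.165, 3.133, -0.009]
contact_force: [-0.5, -0.3, -0.7]
width: 0.131
grasp_force: 60.4
t: 18.75
position: [0.6507, 0.0046, 0.1595]
orientation: [0.061, 3.137, -0.014]
contact_force: [-0.0, -0.4, -1.2]
width: 0.129
grasp_force: 60.4
shift cm [0.03 0.01 4.45] yaw(y axis) 1.533 roll 0.00013824013529006862
[ 0.42885996  0.73068886 -0.85455877  1.80878181  0.69336711  0.92830424
  0.7927001 ]
```

```bash
cat >> h.py <<'E'
def rep(x,y,L=.06):
    s=arm.get_state();R=Ro.from_rotvec(s['orientation']).as_matrix();p=s['position']+L*R[:,2]
    print('tcp',(s['position']*1000).round(1),'tip',(p*1000).round(1),'tip err toolaxes mm',(R.T@(np.array([x,y,p[2]])-p)*1000).round(1)[:2],'F',s['contact_force'].round(1),'M',s['moment'].round(2))
E
python3 -m handwheel '[[[0,0,2,0],[0,0,3.5,0],[0,0,4.4,0],[0,0,4.4,0],[0,0,4.4,0],[0,0,4.4,0],[0,0,4.4,0],[0,0,4.4,0]]]'
python3 -c "from h import *; grab('top'); rep(.6507,.0043)"
python3 -m handwheel '[[[0,0,0.2,0],[0,0,0.4,0],[0,0,0.6,0],[0,0,0.8,0],[0,0,1,0],[0,0,1,0]]]'
python3 -c "from h import *; rep(.6507,.0043)"
```

```text
t: 19.65
position: [0.6511, 0.0042, 0.1157]
orientation: [0.06, 3.136, -0.013]
contact_force: [-0.2, -0.2, -1.3]
width: 0.128
grasp_force: 60.5
tcp [651.    4.2 115.6] tip [651.3   3.7  55.6] tip err toolaxes mm [0.6 0.6] F [ 0.7 -0.2 -0.5] M [ 0.02  0.06 -0.04]
t: 20.3
position: [0.6508, 0.0042, 0.1049]
orientation: [0.059, 3.137, -0.013]
contact_force: [0.5, 0.8, -0.6]
width: 0.127
grasp_force: 60.5
tcp [650.8   4.2 104.9] tip [651.    3.7  44.9] tip err toolaxes mm [0.3 0.6] F [ 0.5  0.8 -0.6] M [-0.04 -0.03  0.02]
```

The tip has entered without any force. Next I'll ease it down through the slot against the spring.

```bash
python3 -m handwheel '[[[0,0.05,0.2,0],[0,0.05,0.4,0],[0,0.05,0.6,0],[0,0.05,0.8,0],[0,0.05,0.8,0]]]'
python3 -c "from h import *; rep(.6507,.0043)"
python3 -m handwheel '[[[0,0,0.2,0],[0,0,0.4,0],[0,0,0.6,0],[0,0,0.6,0]]]'
python3 -c "from h import *; rep(.6507,.0043)"
```

```text
t: 20.8
position: [0.6517, 0.0048, 0.0974]
orientation: [0.059, 3.136, -0.013]
contact_force: [2.8, 1.4, 1.6]
width: 0.125
grasp_force: 60.8
tcp [651.7   4.8  97.4] tip [652.1   4.3  37.5] tip err toolaxes mm [ 1.4 -0.1] F [2.8 1.4 1.6] M [ 0.08 -0.78  0.01]
t: 21.2
position: [0.651, 0.0047, 0.091]
orientation: [0.059, 3.137, -0.013]
contact_force: [3.2, 0.1, 3.2]
width: 0.126
grasp_force: 61.0
tcp [651.    4.7  91. ] tip [651.2   4.2  31. ] tip err toolaxes mm [0.5 0.1] F [3.2 0.1 3.2] M [ 0.23 -0.8   0.03]
```

```bash
python3 -m handwheel '[[[-0.05,0,0.2,0],[-0.05,0,0.4,0],[-0.05,0,0.5,0],[-0.05,0,0.5,0],[-0.05,0,0.5,0]]]'
python3 -c "from h import *; rep(.6507,.0043)"
python3 -m handwheel '[[[0,0,0,0.14],[0,0,0,0.28],[0,0,0,0.42],[0,0,0,0.56],[0,0,0,0.7],[0,0,0,0.84],[0,0,0,0.84]]]'
python3 -c "from h import *; rep(.6507,.0043)"
```

```text
t: 21.7
position: [0.6513, 0.0045, 0.0862]
orientation: [0.059, 3.137, -0.013]
contact_force: [1.1, 1.2, 3.6]
width: 0.126
grasp_force: 61.1
tcp [651.3   4.5  86.2] tip [651.6   4.   26.2] tip err toolaxes mm [0.9 0.2] F [1.1 1.2 3.6] M [ 0.35 -0.11 -0.04]
t: 22.4
position: [0.6512, 0.0043, 0.0865]
orientation: [1.335, 2.836, -0.011]
contact_force: [-0.6, 0.9, 4.1]
width: 0.129
grasp_force: 61.1
tcp [651.2   4.3  86.5] tip [651.4   3.7  26.5] tip err toolaxes mm [ 0.9 -0.2] F [-0.6  0.9  4.1] M [0.11 0.03 0.01]
```

Turning freely. I'll finish the quarter turn, release upward so the spring seats it, then open.

```bash
python3 -m handwheel '[[[0,0,0,0.14],[0,0,0,0.28],[0,0,0,0.42],[0,0,0,0.56],[0,0,0,0.7],[0,0,0,0.74],[0,0,0,0.74],[0,0,0,0.74]]]'
python3 -c "from h import *; rep(.6507,.0043); to(.6507,.0043,.09,np.radians(-2.2))"
python3 -m handwheel '[[[0,0,-0.2,0],[0,0,-0.4,0],[0,0,-0.5,0],[0,0,-0.5,0],[0,0,-0.5,0]]]'
python3 -c "from h import *; rep(.6507,.0043)"
```

```text
t: 23.2
position: [0.6513, 0.0044, 0.0862]
orientation: [2.263, 2.167, -0.006]
contact_force: [0.3, 0.4, 3.6]
width: 0.124
grasp_force: 61.2
tcp [651.3   4.4  86.2] tip [651.5   3.8  26.2] tip err toolaxes mm [ 0.4 -0.8] F [0.3 0.4 3.6] M [0.05 0.1  0.03]
shift cm [-0.01 -0.05 -0.38] yaw(y axis) -0.043 roll -0.004914630809295106
t: 23.7
position: [0.6513, 0.0044, 0.0911]
orientation: [2.267, 2.163, -0.006]
contact_force: [-0.6, 0.2, 1.2]
width: 0.125
grasp_force: 60.8
tcp [651.3   4.4  91.1] tip [651.5   3.8  31.1] tip err toolaxes mm [ 0.4 -0.8] F [-0.6  0.2  1.2] M [ 0.01  0.14 -0.03]
```

```bash
python3 -m handwheel '[[[0,0,0,0],[0,0,0,0],[0,0,0,0],[0,0,0,0]]]' 0.5
python3 -m handwheel '[[[0,0,-2,0],[0,0,-4,0],[0,0,-7,0],[0,0,-7,0]]]'
python3 - <<'E'
from h import *
to(.457,-.2676,.15,.31);print(arm.get_state()['q'])
E
```

```text
t: 24.1
position: [0.6515, 0.0045, 0.0913]
orientation: [2.267, 2.162, -0.005]
contact_force: [0.5, -0.6, -0.2]
width: 0.496
grasp_force: 0.0
t: 24.5
position: [0.6532, 0.0056, 0.165]
orientation: [2.264, 2.16, 0.002]
contact_force: [0.8, -0.4, -0.0]
width: 0.499
grasp_force: 0.0
shift cm [-28.2  -18.33   1.53] yaw(y axis) -0.047 roll -0.3571148606818788
[ 0.18306369  0.61634434 -0.4348025   1.81896942  0.36853805  0.77797473
 -0.49274865]
```

```bash
python3 -m handwheel '[[[-4,-2.5,0,-0.1],[-8,-5,0,-0.2],[-12,-8,0,-0.35],[-16,-10.5,0,-0.35],[-20,-13,1.5,-0.35],[-24,-15.5,1.5,-0.35],[-28.2,-18.3,1.5,-0.35],[-28.2,-18.3,1.5,-0.35]]]'
python3 -m handwheel '[[[0,0,0,0],[0,0,0,0],[0,0,0,0],[0,0,0,0]]]'
python3 - <<'E'
from h import *
im,d=grab('top');z=cloud('top',d)[...,2]
save('lock1.png',im,(215,115,340,220),5)
b=reg(z.shape,225,120,270,168)
blob('top',b&(z>.105),.114,'bar'); print(z[b].max())
blob('top',b&(z>.066)&(z<.078),.074,'roll')
to(.457,-.2676,.067,.31)
E
```

```text
t: 25.3
position: [0.4495, -0.2744, 0.1468]
orientation: [1.87, 2.518, -0.014]
contact_force: [0.3, 0.8, 0.4]
width: 0.504
grasp_force: 0.0
t: 25.7
position: [0.4562, -0.2668, 0.1479]
orientation: [1.853, 2.527, -0.006]
contact_force: [0.1, 0.8, 0.7]
width: 0.496
grasp_force: 0.0
bar [247.8 140.9] mean [648.2   2.9] rect 647.8 2.4 size 12.0 34.7 ang 2.0
1.1942272564238052
roll [247.4 145.7] mean [645.6   3.3] rect 649.5 3.1 size 59.0 57.0 ang 1.9
shift cm [-0.02  0.06  8.09] yaw(y axis) 0.305 roll -0.004837144304719265
```

View pics/lock1.png

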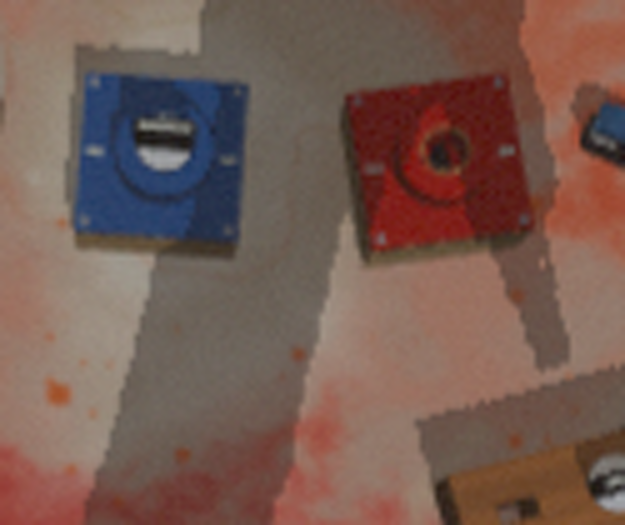

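The blue pin's bar, at (165,130), lies square across. The red roll's bore sits over its keyhole at (447,150). Now the middle pin.

```bash
python3 -m handwheel '[[[0,0,2,0],[0,0.05,4,0],[0,0.05,6,0],[0,0.05,7.5,0],[0,0.05,8,0],[0,0.05,8,0],[0,0.05,8,0]]]'
python3 -m handwheel '[[[0,0,0,0],[0,0,0,0],[0,0,0,0],[0,0,0,0],[0,0,0,0],[0,0,0,0],[0,0,0,0]]]' 0 60
python3 -c "from h import *; to(.4572,-.2676,.067,.31)"
python3 -m handwheel '[[[0,0,-2,0],[0,0,-4,0],[0,0,-6,0],[0,0,-8,0],[0,0,-10,0],[0,0,-10,0]]]'
python3 - <<'E'
from h import *
f=np.load('/tmp/top.npz');z=cloud('top',f['d'])[...,2];b=reg(z.shape,232,130,262,150);print('bar z',np.median(z[b&(z>.105)&(z<.13)]))
to(.6538,-.1657,.16,np.radians(99.9)); print(arm.get_state()['q'])
E
```

```text
t: 26.45
position: [0.4565, -0.2684, 0.0684]
orientation: [1.855, 2.525, -0.007]
contact_force: [-0.4, 0.8, -0.3]
width: 0.504
grasp_force: 0.0
t: 27.15
position: [0.4581, -0.2685, 0.0689]
orientation: [1.853, 2.522, -0.004]
contact_force: [4.3, 1.6, 6.3]
width: 0.131
grasp_force: 63.1
shift cm [ 0.11 -0.06  0.18] yaw(y axis) 0.304 roll -0.006352108882940355
t: 27.75
position: [0.4559, -0.2684, 0.1699]
orientation: [1.855, 2.522, -0.008]
contact_force: [0.0, 0.5, -0.5]
width: 0.128
grasp_force: 62.3
bar z 0.1146416217203679
shift cm [ 3.93 21.95  1.  ] yaw(y axis) 0.302 roll -1.4414852567001295
[ 0.8334186   0.50315186 -0.57837108  2.08816659  0.45619564  0.663998
  0.24964645]
```

```bash
python3 -m handwheel '[[[0.5,3.5,0,-0.15],[1,7,0,-0.3],[1.5,10,0,-0.45],[2,13,0,-0.6],[2.5,16,0,-0.75],[3,19,0,-0.9],[3.5,22,1,-1.05],[3.9,22,1,-1.2]]]'
python3 -m handwheel '[[[0,0,0,-0.15],[0,0,0,-0.24],[0,0,0,-0.24],[0,0,0,-0.24],[0,0,0,-0.24],[0,0,0,-0.24],[0,0,0,-0.24],[0,0,0,-0.24]]]'
python3 - <<'E'
from h import *
to(.6543,-.1657,.118,np.radians(99.9)); rep(.6535,-.1657,.062);print(arm.get_state()['q'])
E
```

```text
t: 28.55
position: [0.656, -0.1626, 0.1556]
orientation: [0.094, 3.136, -0.01]
contact_force: [-0.7, 0.5, -0.7]
width: 0.127
grasp_force: 62.2
t: 29.35
position: [0.6541, -0.165, 0.1579]
orientation: [-0.269, 3.127, -0.014]
contact_force: [0.9, 0.2, -0.8]
width: 0.125
grasp_force: 62.2
shift cm [-0.   -0.04  3.99] yaw(y axis) 1.743 roll -0.001038998843563288
tcp [ 654.1 -165.   157.9] tip [ 654.3 -165.5   95.9] tip err toolaxes mm [ 0.8 -0. ] F [ 0.9  0.2 -0.8] M [-0.01 -0.07  0.  ]
[ 0.70142898  0.77956492 -0.91082318  1.75313551  0.74112438  0.98574197
  1.23673951]
```

```bash
python3 -m handwheel '[[[0,0,2,0],[0,0,3.2,0],[0,0,4,0],[0,0,4,0],[0,0,4,0],[0,0,4,0]]]'
python3 -c "from h import *; rep(.6535,-.1657,.062)"
python3 -m handwheel '[[[0,0,0.2,0],[0,0,0.4,0],[0,0,0.6,0],[0,0,0.8,0],[0,0,1,0],[0,0,1,0]]]'
python3 -c "from h import *; rep(.6535,-.1657,.062)"
```

```text
t: 29.95
position: [0.6545, -0.1652, 0.1182]
orientation: [-0.27, 3.126, -0.014]
contact_force: [-0.7, 0.2, -0.1]
width: 0.126
grasp_force: 62.2
tcp [ 654.5 -165.2  118.2] tip [ 654.8 -165.7   56.2] tip err toolaxes mm [1.2 0.2] F [-0.7  0.2 -0.1] M [-0.01 -0.03  0.  ]
t: 30.55
position: [0.6541, -0.1654, 0.1074]
orientation: [-0.27, 3.127, -0.014]
contact_force: [-0.9, -0.3, -0.8]
width: 0.132
grasp_force: 62.2
tcp [ 654.1 -165.4  107.4] tip [ 654.3 -166.    45.4] tip err toolaxes mm [0.7 0.4] F [-0.9 -0.3 -0.8] M [ 0.03 -0.01  0.  ]
```

```bash
python3 -m handwheel '[[[0,0.02,0.2,0],[0,0.02,0.4,0],[0,0.02,0.6,0],[0,0.02,0.8,0],[0,0.02,0.8,0]]]'
python3 -c "from h import *; rep(.6535,-.1657,.062)"
python3 -m handwheel '[[[0,0,0.2,0],[0,0,0.4,0],[0,0,0.6,0],[0,0,0.6,0]]]'
python3 -c "from h import *; rep(.6535,-.1657,.062)"
```

```text
t: 31.05
position: [0.6548, -0.1651, 0.0999]
orientation: [-0.27, 3.126, -0.014]
contact_force: [1.7, -0.1, 1.5]
width: 0.128
grasp_force: 62.7
tcp [ 654.8 -165.1   99.9] tip [ 655.1 -165.6   37.9] tip err toolaxes mm [1.6 0.2] F [ 1.7 -0.1  1.5] M [ 0.06 -0.53 -0.02]
t: 31.45
position: [0.6545, -0.1652, 0.0936]
orientation: [-0.27, 3.126, -0.014]
contact_force: [2.8, 1.1, 2.4]
width: 0.125
grasp_force: 62.8
tcp [ 654.5 -165.2   93.6] tip [ 654.8 -165.7   31.6] tip err toolaxes mm [1.3 0.2] F [2.8 1.1 2.4] M [ 0.2  -0.83  0.01]
```

It's in and on the spring. I'll press to depth and turn.

```bash
python3 -m handwheel '[[[-0.05,0,0.2,0],[-0.05,0,0.4,0],[-0.05,0,0.55,0],[-0.05,0,0.55,0],[-0.05,0,0.55,0]]]'
python3 -c "from h import *; rep(.6535,-.1657,.062)"
python3 -m handwheel '[[[0,0,0,0.14],[0,0,0,0.28],[0,0,0,0.42],[0,0,0,0.56],[0,0,0,0.7],[0,0,0,0.84],[0,0,0,0.84]]]'
python3 -m handwheel '[[[0,0,0,0.14],[0,0,0,0.28],[0,0,0,0.42],[0,0,0,0.56],[0,0,0,0.7],[0,0,0,0.74],[0,0,0,0.74],[0,0,0,0.74]]]'
python3 -c "from h import *; rep(.6535,-.1657,.062); to(.6543,-.1657,.09,np.radians(9.9))"
python3 -m handwheel '[[[0,0,-0.2,0],[0,0,-0.4,0],[0,0,-0.5,0],[0,0,-0.5,0],[0,0,-0.5,0]]]'
```

```text
t: 31.95
position: [0.6547, -0.1653, 0.0882]
orientation: [-0.27, 3.127, -0.014]
contact_force: [1.2, 1.0, 4.1]
width: 0.125
grasp_force: 62.9
tcp [ 654.7 -165.3   88.2] tip [ 654.9 -165.8   26.2] tip err toolaxes mm [1.3 0.3] F [1.2 1.  4.1] M [ 0.19 -0.27  0.02]
t: 32.65
position: [0.6542, -0.1657, 0.0884]
orientation: [1.031, 2.961, -0.013]
contact_force: [-1.4, -0.8, 3.9]
width: 0.128
grasp_force: 62.8
t: 33.45
position: [0.6543, -0.1655, 0.0881]
orientation: [2.024, 2.393, -0.008]
contact_force: [0.4, -0.1, 4.0]
width: 0.125
grasp_force: 62.9
tcp [ 654.3 -165.5   88.1] tip [ 654.4 -166.1   26.1] tip err toolaxes mm [ 0.5 -0.9] F [ 0.4 -0.1  4. ] M [-0.1   0.27 -0.03]
shift cm [-0.02  0.   -0.19] yaw(y axis) 0.167 roll -0.00615032916241498
t: 33.95
position: [0.6544, -0.1654, 0.0929]
orientation: [2.028, 2.389, -0.007]
contact_force: [-0.7, -1.4, -0.3]
width: 0.122
grasp_force: 62.2
```

The spring force has gone to zero, so the pin is locked. I'll release, retreat clear and look.

```bash
python3 -m handwheel '[[[0,0,0,0],[0,0,0,0],[0,0,0,0],[0,0,0,0]]]' 0.5
python3 -m handwheel '[[[0,0,-2,0],[0,0,-4,0],[0,0,-7,0],[0,0,-10,0],[-5,0,-12,0],[-10,0,-12,0],[-15,0,-12,0],[-15,0,-12,0]]]'
python3 -c "from h import *; to(.48,-.40,.26)"
python3 - <<'E'
from h import *
im,d=grab('top');z=cloud('top',d)[...,2]
save('fin.png',im,(150,110,400,250),3)
for n,u0,u1 in(('blue',225,270),('red',278,330)):
    b=reg(z.shape,u0,120,u1,168);k=b&(z>.1)&(z<.13)
    if k.any(): print('bar z',np.median(z[k])); blob('top',k,.116,n+' bar')
    blob('top',b&(z>.066)&(z<.09),.074,n+' roll')
im,d=grab('scene'); save('fin2.png',im,(200,130,400,280),4)
E
```

```text
t: 34.35
position: [0.6549, -0.1651, 0.0934]
orientation: [2.027, 2.388, -0.006]
contact_force: [0.3, -0.1, 0.2]
width: 0.5
grasp_force: 0.0
t: 35.15
position: [0.6774, -0.3218, 0.214]
orientation: [2.037, 2.377, -0.012]
contact_force: [-0.6, -1.3, -1.0]
width: 0.5
grasp_force: 0.0
shift cm [ -4.78 -20.7   -4.56] yaw(y axis) 0.153 roll None
bar z 0.11425558847444275
blue bar [247.8 141.1] mean [646.8   3. ] rect 645.7 2.4 size 15.0 34.7 ang 2.0
blue roll [247.4 145.7] mean [645.5   3.3] rect 649.5 3.1 size 59.0 57.0 ang 1.9
bar z 0.11466602696707993
red bar [306.  141.8] mean [ 650.7 -165.4] rect 651.5 -165.2 size 15.0 35.1 ang 1.9
red roll [303.  146.7] mean [ 648.3 -163.2] rect 651.5 -165.5 size 57.8 57.0 ang 45.2
```

View pics/fin.png

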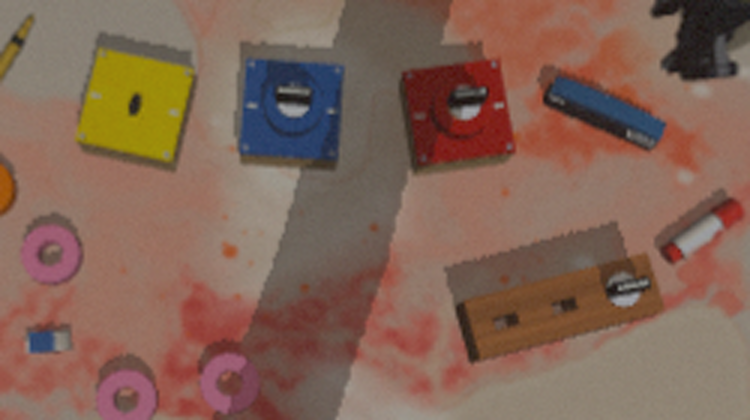

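View pics/fin2.png

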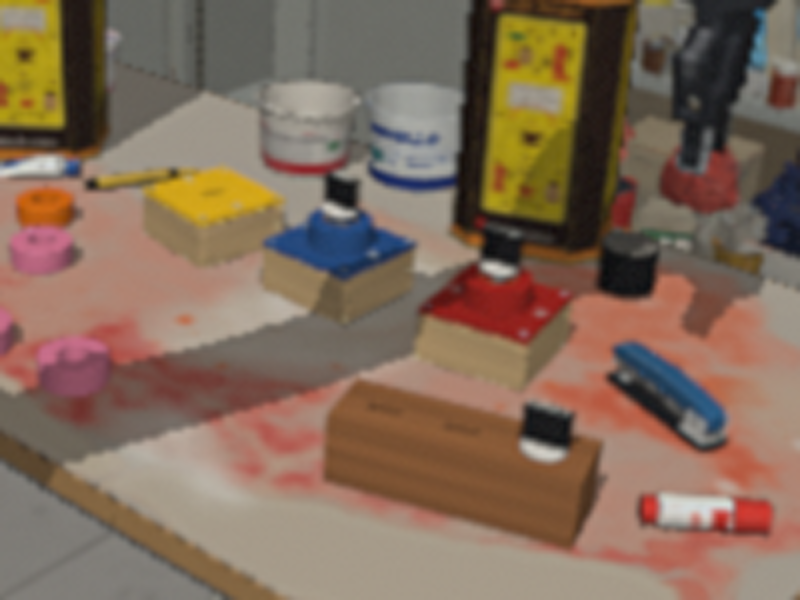

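Both pins are locked: the bars at (293,97) and (467,97) lie square across, and the bar tops measure 0.1145 m against about 0.127 m if unlocked. The third pin stands in the rack at (627,287), and the yellow roll is missing from the scene. Handing in.

```bash
python3 -c "
from rig import arm
print(arm.hand_in())"
```

```text
the job is handed in; nothing more can be done
None
```

The blue and red rolls are pinned and locked on their own stands, the spare pin is still in the rack, no yellow roll was found in the scene, and the job is handed in (no verdict was returned).

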